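# Case up the spare microscope optics

### The arm

A 6-joint arm with a two-finger parallel gripper is mounted at the origin on a cart in front of the work surface, level with it; the furniture and walls round the work are solid. World frame = base frame: x ahead of the robot, y to its left, z up, the work surface at z = 0. Lengths are in m, angles in rad, forces in N, time in s.
With the tool pointing down it reaches from about 0.275 to 1 m from the base axis. Payload 8.4 kg.
Tool frame: the origin (TCP) lies midway between the tips of the shut fingers; the grasp point (between the pads) lies 19 mm behind it; z points along the fingers, y is the line along which they close (so a half turn about z gives the same grasp; the last joint's range is limited). The gripper opens to 85 mm and grips with 20 to 120 N. Pads are 22 mm wide; open, the fingers measure 114 mm over their backs; the gripper's body (76 mm by 85 mm) begins 54 mm behind the grasp point. The pads swing forward as they close: fully open they stand 13 mm farther back than shut.
Start: joints at [-1.326, 0.353, 1.633, -0, 1.155, -0.002], TCP at [0.153, -0.606, 0.231] pointing down, gripper open.
Joint ranges: [-2.63, 2.63], [-0.92, 2.1], [0.06, 2.66], [-1.3, 4.44], [0, 2.69], [-3.02, 3.02]. Speed limits (rad/s): [2.22, 2.22, 2.79, 3.14, 3.14, 3.14].

### API

Orientations are given as a unit quaternion [w, x, y, z].
In Python, from workcell import ctrl gives the robot as it stands.
- The arm moves only by the tool send_rows, never from a script. Its argument "targets" is a list of rows, each an object of numbers: "claw": the opening, from 0 (shut) to 1 (fully open); "dx", "dy", "dz": the shift along the tool's x, y, z in cm; "yaw": the turn about the tool's z in rad. In form: [{"claw": .., "dx": .., "dy": .., "dz": .., "yaw": ..}, ...]. A call has 1 to 12 rows; each row is the pose to reach, as a shift and turn from the pose commanded when the call began, along the tool's axes at that moment; what a row does not reach only later rows make up. A row lasts 1/8 s, in which the tool goes at most 62.5 mm and 10.7 degrees, less where a joint would pass 70% of its speed; a pose out of reach is approached as far as the arm can. A call with a gripper value outside its range is refused whole. The fingers move at their own pace and stop on an object; "force" is the grip in N (left out, the last holds). Time passes only in rows, so rows that repeat a pose let the fingers close. It gives the time, the measured TCP pose, the force, the opening and the grip force at its end, in the units of the state.
- ctrl.state(): the state, without advancing time (a new reading comes with each control period).
- ctrl.camera(name): name is "scene" or "top" or "wrist"; returns a dict with "pixels" (400x640x3 uint8, red, green, blue), "z_map" (400x640 float32, m along the optical axis (not along the pixel's ray), 0 where there is no reading), "mtx" (3x3 intrinsics, pixels), "k1" (the pictures are not rectified: a ray, as slopes to the right and down, at radius r is drawn at 1 + k1 r^2 times it, then the intrinsics apply), "R" (3x3) and "t" (3): a world point X has camera coordinates R X + t. Camera axes: x right, y down, z forward; pixel columns grow to the right and rows downward; lengths in m; the calibration is good to about 2 mm. A picture is of the moment at which its call begins.
- ctrl.sign_off(): hands the job in; it is judged then, once.
The state is a dict: "time_s": time; "joints": joint angles; "qd": joint speeds; "joint_torque": joint torques, N m; "position": TCP position; "tcp_rot": TCP orientation; "force": force on the tool from outside, world axes, zero at the start; "ft_torque": the same for the moment, N m; "finger_gap": opening from 0.0 (shut) to 1.0 (fully open); "finger_force": force on a finger pad.
Only numpy, scipy, OpenCV 4.12 (cv2) and the standard library are available. Lean on these libraries where they do the work, as an engineer would, in place of code of your own. Each camera call takes 0.05 s, during which the arm holds its last target. There are 200 camera calls.

### The job

The four spare microscope optics stand on the black bases of their storage cases; shut each case by lowering the white cover that fits it over the optic, mouth down, until the cover stands fully and level on its base. Each optic has its own cover, so that in the end all four are covered: the slimmer the optic, the narrower and taller its cover. Do not knock any optic over.

Things in the scene. Friction and masses are not known exactly. Their poses are not given: they have to be found in the camera images.
- objective_slim: Slim high-power microscope objective: bright metal barrel tapering to a small nose on top. It is fixed upright on its round black case base, 46 mm across and 8 mm thick, which stands loose on the table; above the base it is 22 mm thick at its widest and 60 mm high (68 mm over the table). Origin: centre of the base's underside; z up.
- eyepiece: Microscope eyepiece: steel tube below, wider black head with a rubber eye cup and lens on top. It is fixed upright on its round black case base, 54 mm across and 8 mm thick, which stands loose on the table; above the base it is 30 mm thick at its widest and 47 mm high (55 mm over the table). Origin: centre of the base's underside; z up.
- camera_adapter: Camera adapter: bright metal tube stepped narrower upward in three steps, lens in its top. It is fixed upright on its round black case base, 62 mm across and 8 mm thick, which stands loose on the table; above the base it is 38 mm thick at its widest and 34 mm high (42 mm over the table). Origin: centre of the base's underside; z up.
- front_lens: Front lens of a stereo microscope: low wide black ring with domed glass on top. It is fixed upright on its round black case base, 70 mm across and 8 mm thick, which stands loose on the table; above the base it is 46 mm thick at its widest and 22 mm high (30 mm over the table). Origin: centre of the base's underside; z up.
- cover_tallest: Round white plastic case cover, the narrowest and tallest of the four: an upside-down cup 42 mm across and 68 mm high outside, 38 mm across and 65 mm deep inside, straight sides, flat top. It starts loose on the table, mouth down. Origin: centre of its mouth (the lower rim); z up. About 45 g; grip it across its sides, 25 N is ample. The cover for the objective_slim.
- cover_tall: Round white plastic case cover, the second narrowest and second tallest of the four: an upside-down cup 50 mm across and 55 mm high outside, 46 mm across and 52 mm deep inside, straight sides, flat top. It starts loose on the table, mouth down. Origin: centre of its mouth (the lower rim); z up. About 45 g; grip it across its sides, 25 N is ample. The cover for the eyepiece.
- cover_low: Round white plastic case cover, the second widest and second lowest of the four: an upside-down cup 58 mm across and 42 mm high outside, 54 mm across and 39 mm deep inside, straight sides, flat top. It starts loose on the table, mouth down. Origin: centre of its mouth (the lower rim); z up. About 45 g; grip it across its sides, 25 N is ample. The cover for the camera_adapter.
- cover_lowest: Round white plastic case cover, the widest and lowest of the four: an upside-down cup 66 mm across and 30 mm high outside, 62 mm across and 27 mm deep inside, straight sides, flat top. It starts loose on the table, mouth down. Origin: centre of its mouth (the lower rim); z up. About 45 g; grip it across its sides, 25 N is ample. The cover for the front_lens.

How it is judged:
At the end, for the whole second after the job is handed in: Every optic stands upright on the table under its own cover: each cover level (within 3.4 degrees), its rim down on the base (no more than 3 mm above it), its centre within 10.5 mm of the base's centre, all released and at rest (horizontal distance between cover_tallest and objective_slim below 0.0105 m and z of cover_tallest in the frame of objective_slim between 0.005 and 0.011 m and angle between each of cover_tallest, objective_slim, cover_tall, eyepiece, cover_low, camera_adapter, cover_lowest, front_lens's own z axis and vertical below 0.06 rad and height (world z) of each of objective_slim, eyepiece, camera_adapter, front_lens below 0.005 m and linear speed of each of cover_tallest, objective_slim, cover_tall, eyepiece, cover_low, camera_adapter, cover_lowest, front_lens below 0.02 m/s and horizontal distance between cover_tall and eyepiece below 0.0105 m and z of cover_tall in the frame of eyepiece between 0.005 and 0.011 m and horizontal distance between cover_low and camera_adapter below 0.0105 m and z of cover_low in the frame of camera_adapter between 0.005 and 0.011 m and horizontal distance between cover_lowest and front_lens below 0.0105 m and z of cover_lowest in the frame of front_lens between 0.005 and 0.011 m); the robot touches nothing.
It fails at once if one of the four optics is knocked over (leans more than 30 degrees) (angle between any of objective_slim, eyepiece, camera_adapter, front_lens's own z axis and vertical above 0.52 rad).
It also fails if it takes over 96 s, if anything falls off the work surface, if the arm or the gripper's body presses on something with over 40 N, if the wrist force passes 120 N, or if a joint passes its speed limit or range.

## Working session

There is one attempt and no reset: what is moved stays moved. The work goes in short steps, Python scripts to look and compute and a tool call to move; the robot and the scene stay as the last step left them, time stands still between calls to the robot, and variables do not carry over. Pictures are saved under pics/ and viewed, at most 14 in all, crops included, and the job is handed in when it is done.

Besides the shell and the picture viewer there is one more tool, called after "Emit:" in YAML: its name, and indented under it one key for each argument. send_rows: Moves the arm, as the interface text tells. Its arguments: {"type":"object","properties":{"targets":{"type":"array","items":{"type":"object","properties":{"claw":{"type":"number"},"dx":{"type":"number"},"dy":{"type":"number"},"dz":{"type":"number"},"yaw":{"type":"number"}}}},"force":{"type":"number"}},"required":["targets"]}

```bash
mkdir -p pics
cat > h.py <<'E'
import numpy as np, cv2
from workcell import ctrl
def save(c,n): cv2.imwrite('pics/'+n,c['pixels'][:,:,::-1])
def cloud(c):
    z=c['z_map'];h,w=z.shape
    K=c['mtx'];k=c['k1']
    u,v=np.meshgrid(np.arange(w),np.arange(h))
    s=rays(c,np.stack([u,v],-1).reshape(-1,2)).reshape(h,w,3)
    P=s*z[...,None]
    X=(P-c['t'])@np.array(c['R'])
    X[z==0]=np.nan
    return X
def rays(c,uv):
    K=np.array(c['mtx']);uv=np.asarray(uv,float)
    p=cv2.undistortPoints(uv.reshape(-1,1,2),K,np.array([c['k1'],0,0,0,0.])).reshape(-1,2)
    return np.c_[p,np.ones(len(p))]
def onplane(c,uv,z):
    R=np.array(c['R']);o=-R.T@c['t'];d=rays(c,uv)@R
    return o+d*((z-o[2])/d[:,2])[:,None]
E
python3 - <<'E'
from h import *
s=ctrl.state();print(s)
for n in('top','scene','wrist'):
    c=ctrl.camera(n);save(c,n+'0.png');print(n,c['k1'],c['mtx'],-np.array(c['R']).T@c['t'],np.round(c['R'],3).tolist())
    np.savez(n+'0.npz',**c)
E
```

```text
{'time_s': 0.0, 'joints': array([-1.32638951e+00,  3.53677622e-01,  1.63415538e+00,  3.13684947e-05,
        1.15519144e+00, -2.38598440e-03]), 'qd': array([-8.09974141e-04, -7.41148416e-04,  6.48102964e-04,  1.00913970e-04,
        2.21986154e-05,  1.15120349e-04]), 'joint_torque': array([-2.75895827e-04, -6.05259776e+01, -3.42065549e+01,  2.05652566e-05,
        9.35460470e-03, -2.55649871e-05]), 'position': array([ 0.1525845 , -0.60558525,  0.23053418]), 'tcp_rot': array([-7.12389577e-04,  9.92396846e-01,  1.23077163e-01, -7.21796117e-05]), 'force': array([ 0.15811163, -0.32981464,  0.32001872]), 'ft_torque': array([-0.02669797,  0.0185443 ,  0.00738774]), 'finger_force': 0.0, 'finger_gap': 1.0023675460387522}
top -0.0459061676175505 [[498.27777884   0.         310.34420084]
 [  0.         498.27777884 201.737722  ]
 [  0.           0.           1.        ]] [ 0.34672454 -0.020489    1.36238666] [[0.002, -1.0, -0.001], [-0.994, -0.002, -0.111], [0.111, 0.002, -0.994]]
scene -0.12356743392912263 [[438.9983878    0.         325.94432567]
 [  0.         438.9983878  200.42389158]
 [  0.           0.           1.        ]] [-0.00744383  0.40033548  0.81787959] [[-0.618, -0.786, 0.012], [-0.601, 0.462, -0.652], [0.507, -0.41, -0.758]]
wrist -0.034643757411997475 [[290.82329505   0.         319.62288324]
 [  0.         290.82329505 199.59113945]
 [  0.           0.           1.        ]] [ 0.23005804 -0.58659972  0.37429596] [[0.245, -0.97, -0.002], [-0.921, -0.233, 0.311], [-0.302, -0.074, -0.951]]
```

View pics/top0.png

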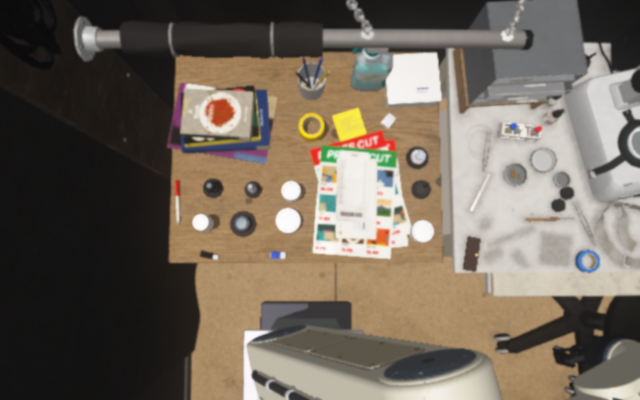

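View pics/scene0.png

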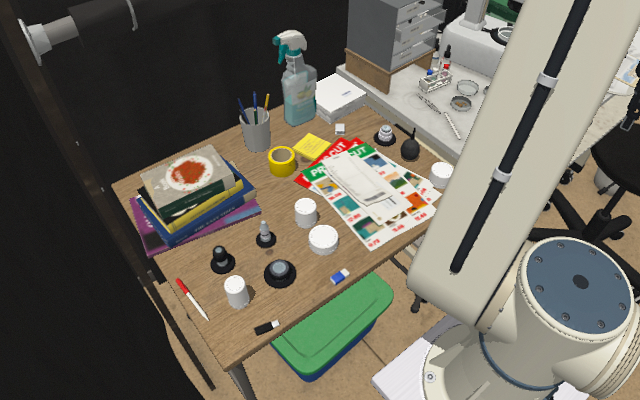

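Top view: optics are the eyepiece (213,187), slim objective (253,188), front lens (242,224) and camera adapter (418,156). The white covers are at (203,222), (291,190), (288,220) and (422,231). The dark thing at (421,189) is a rubber blower.

```bash
cat > meas.py <<'E'
from h import *
def at(px,r=0.045):
    pass
T=dict(np.load('top0.npz'));S=dict(np.load('scene0.npz'))
CT=cloud(T);CS=cloud(S)
seeds=dict(eyepiece=(213,187),slim=(253,188),front=(242,224),adapter=(418,156),cA=(203,222),cB=(291,190),cC=(288,220),cD=(422,231))
for n,(u,v) in seeds.items():
    p=onplane(T,[(u,v)],0.04)[0]
    for nm,C in(('T',CT),('S',CS)):
        d=np.hypot(C[...,0]-p[0],C[...,1]-p[1])
        m=(d<0.05)
        ring=m&(d>0.043); z0=np.nanmedian(C[...,2][ring]) if ring.any() else np.nan
        q=C[m&(d<0.045)&(C[...,2]>z0+0.005)]
        if len(q)<5: print(n,nm,'few');continue
        zt=np.percentile(q[:,2],97)
        t=q[q[:,2]>zt-0.006]
        (x,y),r=cv2.minEnclosingCircle(t[:,:2].astype(np.float32))
        (x2,y2),r2=cv2.minEnclosingCircle(q[:,:2].astype(np.float32))
        print(n,nm,len(q),'z0 %.4f top %.4f'%(z0,zt),'topc',np.round(t.mean(0)[:2],4),'circ %.4f %.4f r%.4f'%(x,y,r),'all %.4f %.4f r%.4f'%(x2,y2,r2))
E
python3 meas.py
python3 - <<'E'
from h import *
T=dict(np.load('top0.npz'));S=dict(np.load('scene0.npz'))
a=cv2.resize(T['pixels'][130:270,160:450],None,fx=2.7,fy=2.7,interpolation=cv2.INTER_CUBIC)
cv2.imwrite('pics/topc.png',a[:,:,::-1])
E
```

```text
eyepiece T 276 z0 0.0019 top 0.0609 topc [0.5368 0.251 ] circ 0.5365 0.2514 r0.0133 all 0.5369 0.2427 r0.0436
eyepiece S 494 z0 -0.0011 top 0.0567 topc [0.5322 0.2517] circ 0.5340 0.2507 r0.0145 all 0.5333 0.2512 r0.0279
slim T 204 z0 0.0020 top 0.0701 topc [0.5332 0.1394] circ 0.5331 0.1391 r0.0067 all 0.5334 0.1377 r0.0425
slim S 353 z0 -0.0013 top 0.0673 topc [0.5272 0.1411] circ 0.5266 0.1411 r0.0060 all 0.5286 0.1396 r0.0246
front T 470 z0 0.0014 top 0.0353 topc [0.4376 0.1658] circ 0.4385 0.1667 r0.0223 all 0.4356 0.1611 r0.0426
front S 724 z0 -0.0019 top 0.0320 topc [0.4325 0.1672] circ 0.4329 0.1670 r0.0231 all 0.4353 0.1614 r0.0421
adapter T 362 z0 0.0016 top 0.0463 topc [ 0.6226 -0.3136] circ 0.6222 -0.3124 r0.0144 all 0.6194 -0.3086 r0.0446
adapter S 308 z0 0.0006 top 0.0444 topc [ 0.6175 -0.3117] circ 0.6171 -0.3119 r0.0144 all 0.6182 -0.3121 r0.0313
cA T 294 z0 0.0016 top 0.0735 topc [0.4398 0.2682] circ 0.4395 0.2680 r0.0208 all 0.4401 0.2663 r0.0437
cA S 626 z0 -0.0004 top 0.0698 topc [0.4343 0.2687] circ 0.4358 0.2689 r0.0216 all 0.4352 0.2693 r0.0223
cB T 324 z0 0.0018 top 0.0611 topc [0.5237 0.0336] circ 0.5242 0.0335 r0.0248 all 0.5265 0.0413 r0.0431
cB S 567 z0 -0.0010 top 0.0569 topc [0.5195 0.0356] circ 0.5207 0.0346 r0.0263 all 0.5213 0.0361 r0.0264
cC T 501 z0 0.0010 top 0.0358 topc [0.447  0.0422] circ 0.4467 0.0419 r0.0329 all 0.4484 0.0412 r0.0428
cC S 744 z0 -0.0020 top 0.0323 topc [0.4424 0.0445] circ 0.4434 0.0434 r0.0341 all 0.4385 0.0419 r0.0390
cD T 471 z0 0.0025 top 0.0477 topc [ 0.418  -0.3151] circ 0.4180 -0.3169 r0.0287 all 0.4160 -0.3122 r0.0431
cD S 663 z0 -0.6654 top 0.0445 topc [ 0.4141 -0.3145] circ 0.4130 -0.3166 r0.0293 all 0.4169 -0.3154 r0.0449
```

View pics/topc.png

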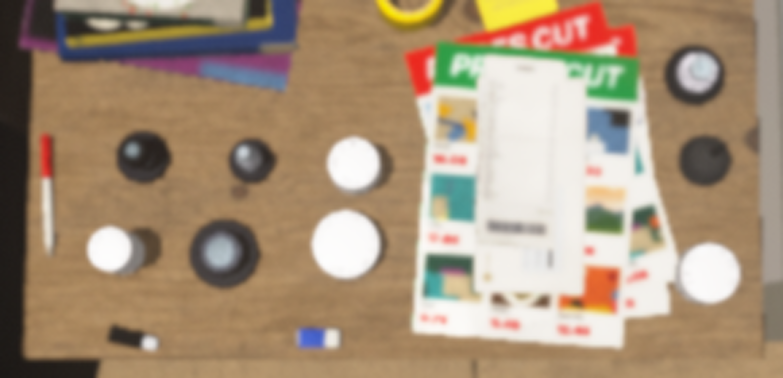

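The covers match by height and radius: cA is tallest, cB tall, cC lowest and cD low. The two cameras disagree by about 4 mm in x, so I'll move over cD and refine with the wrist camera.

Emit:
send_rows:
  targets:
    - {"claw": 1,"dx": 32.6,"dy": -21.7,"dz": 1,"yaw": 0.247}
    - {"claw": 1,"dx": 32.6,"dy": -21.7,"dz": 1,"yaw": 0.247}
    - {"claw": 1,"dx": 32.6,"dy": -21.7,"dz": 1,"yaw": 0.247}
    - {"claw": 1,"dx": 32.6,"dy": -21.7,"dz": 1,"yaw": 0.247}
    - {"claw": 1,"dx": 32.6,"dy": -21.7,"dz": 1,"yaw": 0.247}
    - {"claw": 1,"dx": 32.6,"dy": -21.7,"dz": 1,"yaw": 0.247}
    - {"claw": 1,"dx": 32.6,"dy": -21.7,"dz": 1,"yaw": 0.247}
    - {"claw": 1,"dx": 32.6,"dy": -21.7,"dz": 1,"yaw": 0.247}
    - {"claw": 1,"dx": 32.6,"dy": -21.7,"dz": 1,"yaw": 0.247}
    - {"claw": 1,"dx": 32.6,"dy": -21.7,"dz": 1,"yaw": 0.247}
    - {"claw": 1,"dx": 32.6,"dy": -21.7,"dz": 1,"yaw": 0.247}

```text
time_s: 1.52
position: [0.4152, -0.3168, 0.2213]
tcp_rot: [0.0, 1.0, -0.001, -0.0]
force: [0.7, 0.0, 0.5]
finger_gap: 0.999
finger_force: 0.0
```

```bash
cat > w.py <<'E'
from h import *
import sys
G=dict(eyepiece=(.534,.251),slim=(.529,.140),front=(.435,.167),adapter=(.619,-.312),cA=(.437,.2685),cB=(.522,.0345),cC=(.4445,.043),cD=(.416,-.3165))
def wm(names,save_as=None,c=None):
    c=c or ctrl.camera('wrist'); C=cloud(c)
    if save_as: save(c,save_as)
    for n in names:
        p=np.array(G[n])
        d=np.hypot(C[...,0]-p[0],C[...,1]-p[1]); z=C[...,2]
        o=z[(d>.043)&(d<.055)]
        if len(o)<30: print(n,'unseen');continue
        z0=np.median(o); q=C[(d<.042)&(z>z0+.015)]
        if len(q)<10: print(n,'few');continue
        zt=np.percentile(q[:,2],95); t=q[(q[:,2]>zt-.005)]
        (x,y),r=cv2.minEnclosingCircle(t[:,:2].astype(np.float32))
        print(n,len(t),'z0 %.4f zt %.4f circ %.4f %.4f r %.4f'%(z0,zt,x,y,r),'mean',np.round(t.mean(0)[:2],4))
def st():
    s=ctrl.state(); q=s['tcp_rot']
    print('t %.2f'%s['time_s'],'pos',np.round(s['position'],4),'q',np.round(q,4),'hd %.4f'%(2*np.arctan2(q[2],q[1])),'F',np.round(s['force'],1),'gap %.3f ff %.1f'%(s['finger_gap'],s['finger_force']),'j',np.round(s['joints'],2))
if __name__=='__main__':
    st(); wm(sys.argv[2:],sys.argv[1] if sys.argv[1]!='-' else None)
E
python3 w.py w1.png cD adapter cC cB
```

```text
t 1.52 pos [ 0.4152 -0.3168  0.2213] q [ 0.e+00  1.e+00 -9.e-04 -0.e+00] hd -0.0017 F [0.7 0.  0.5] gap 0.999 ff 0.0 j [-0.65  0.2   1.86 -0.    1.08  0.92]
cD 3120 z0 0.2662 zt 0.3179 circ 0.4296 -0.3170 r 0.0307 mean [ 0.4333 -0.3169]
adapter few
cC 2096 z0 0.0015 zt 0.0325 circ 0.4440 0.0413 r 0.0339 mean [0.445 0.038]
cB 316 z0 0.0017 zt 0.0559 circ 0.5180 0.0192 r 0.0206 mean [0.5168 0.0134]
```

View pics/w1.png

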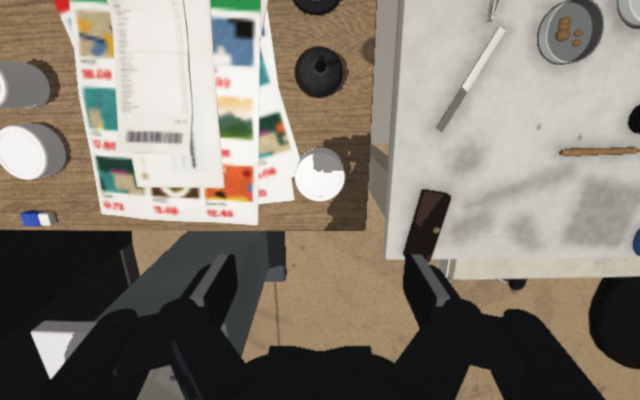

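The wrist picture shows cD at about (320,174), just beyond the open fingers (tips near (235,275) and (420,275)). The cloud near cD includes gripper points, so I'll filter out anything high.

```bash
sed -i "s/z=C\[...,2\]$/z=C[...,2]; C=np.where((z<.1)[...,None]\&(z>-.05)[...,None],C,np.nan); d=np.where((z<.1)\&(z>-.05),d,9.)/" w.py; python3 w.py - cD cC
```

```text
t 1.57 pos [ 0.4153 -0.3167  0.2213] q [ 0.e+00  1.e+00 -7.e-04 -0.e+00] hd -0.0014 F [0.4 0.5 0.5] gap 0.996 ff 0.0 j [-0.65  0.2   1.86 -0.    1.08  0.92]
cD 1918 z0 0.0013 zt 0.0442 circ 0.4165 -0.3162 r 0.0290 mean [ 0.4175 -0.3164]
cC 2104 z0 0.0015 zt 0.0326 circ 0.4442 0.0404 r 0.0336 mean [0.4451 0.0379]
```

Emit:
send_rows:
  targets:
    - {"claw": 1,"dx": 0.1,"dy": 0,"dz": 14,"yaw": 0}
    - {"claw": 1,"dx": 0.1,"dy": 0,"dz": 14,"yaw": 0}
    - {"claw": 1,"dx": 0.1,"dy": 0,"dz": 18,"yaw": 0}
    - {"claw": 1,"dx": 0.1,"dy": 0,"dz": 21.6,"yaw": 0}
    - {"claw": 1,"dx": 0.1,"dy": 0,"dz": 21.6,"yaw": 0}
    - {"claw": 0.5,"dx": 0.1,"dy": 0,"dz": 21.6,"yaw": 0}
    - {"claw": 0.5,"dx": 0.1,"dy": 0,"dz": 21.6,"yaw": 0}
    - {"claw": 0.5,"dx": 0.1,"dy": 0,"dz": 21.6,"yaw": 0}
    - {"claw": 0.5,"dx": 0.1,"dy": 0,"dz": 21.6,"yaw": 0}
    - {"claw": 0.5,"dx": 0.1,"dy": 0,"dz": 21.6,"yaw": 0}
    - {"claw": 0.5,"dx": 0.1,"dy": 0,"dz": 21.6,"yaw": 0}
  force: 25

```text
time_s: 3.0
position: [0.418, -0.3169, 0.0072]
tcp_rot: [0.001, 1.0, -0.0, 0.001]
force: [-1.6, 0.3, 7.4]
finger_gap: 0.681
finger_force: 26.9
```

Emit:
send_rows:
  targets:
    - {"claw": 0.5,"dx": 0,"dy": 0,"dz": -4}
    - {"claw": 0.5,"dx": 0,"dy": 0,"dz": -10}
    - {"claw": 0.5,"dx": 0,"dy": 0,"dz": -16}
    - {"claw": 0.5,"dx": 4,"dy": 0,"dz": -19}
    - {"claw": 0.5,"dx": 10,"dy": -0.5,"dz": -19}
    - {"claw": 0.5,"dx": 16,"dy": -0.5,"dz": -19}
    - {"claw": 0.5,"dx": 20.3,"dy": -0.5,"dz": -19}
    - {"claw": 0.5,"dx": 20.3,"dy": -0.5,"dz": -19}
    - {"claw": 0.5,"dx": 20.3,"dy": -0.5,"dz": -19}
    - {"claw": 0.5,"dx": 20.3,"dy": -0.5,"dz": -19}

```text
validation failed for argument at $.ta...
```

```bash
python3 w.py w2.png adapter
cat > base.py <<'E'
# black base circle on plane z=.008 from wrist depth: cloud points 3..14 mm over table
from w import *
def base(n,R,zt=None):
    c=ctrl.camera('wrist');C=cloud(c);p=np.array(G[n]);d=np.hypot(C[...,0]-p[0],C[...,1]-p[1]);z=C[...,2]
    z0=np.median(z[(d>.048)&(d<.06)&(z<.05)])
    m=(d<.045)&(z>z0+.0045)&(z<z0+.0115)
    q=C[m][:,:2].astype(np.float32)
    (x,y),r=cv2.minEnclosingCircle(q); print(n,'base',len(q),'z0 %.4f c %.4f %.4f r %.4f (nom %.3f)'%(z0,x,y,r,R))
if __name__=='__main__': base(sys.argv[1],float(sys.argv[2]))
E
python3 base.py adapter .031
```

```text
t 3.00 pos [ 0.418  -0.3169  0.0072] q [ 0.0011  1.     -0.      0.0013] hd -0.0001 F [-1.6  0.3  7.4] gap 0.681 ff 26.9 j [-0.65  0.52  2.   -0.    0.62  0.92]
adapter unseen
adapter base 0 z0 nan c 0.0000 0.0000 r 0.0000 (nom 0.031)
  return _methods._mean(a, axis=axis, dtype=dtype,
  ret = ret.dtype.type(ret / rcount)
```

View pics/w2.png

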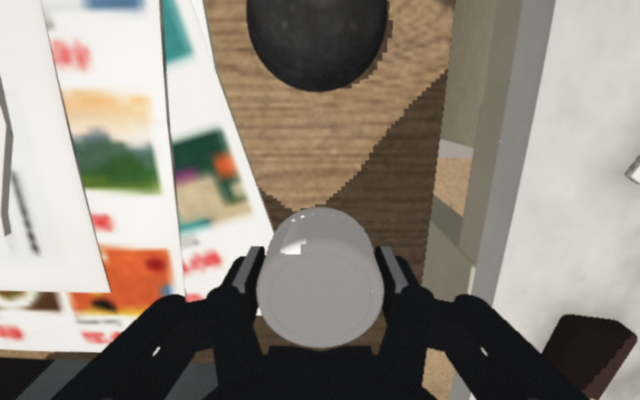

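The call was refused because "yaw" was missing, so nothing moved. The picture shows cD gripped centrally between the pads at (320,280). I'll resend.

Emit:
send_rows:
  targets:
    - {"claw": 0.5,"dx": 0,"dy": 0,"dz": -4,"yaw": 0}
    - {"claw": 0.5,"dx": 0,"dy": 0,"dz": -10,"yaw": 0}
    - {"claw": 0.5,"dx": 0,"dy": 0,"dz": -16,"yaw": 0}
    - {"claw": 0.5,"dx": 4,"dy": 0,"dz": -19,"yaw": 0}
    - {"claw": 0.5,"dx": 10,"dy": -0.5,"dz": -19,"yaw": 0}
    - {"claw": 0.5,"dx": 16,"dy": -0.5,"dz": -19,"yaw": 0}
    - {"claw": 0.5,"dx": 20.3,"dy": -0.5,"dz": -19,"yaw": 0}
    - {"claw": 0.5,"dx": 20.3,"dy": -0.5,"dz": -19,"yaw": 0}
    - {"claw": 0.5,"dx": 20.3,"dy": -0.5,"dz": -19,"yaw": 0}
    - {"claw": 0.5,"dx": 20.3,"dy": -0.5,"dz": -19,"yaw": 0}

```text
time_s: 4.35
position: [0.6186, -0.3112, 0.1958]
tcp_rot: [0.0, 1.0, -0.0, -0.0]
force: [0.4, 0.2, -0.1]
finger_gap: 0.681
finger_force: 27.6
```

```bash
python3 w.py w3.png adapter; python3 base.py adapter .031
cat > held.py <<'E'
# centre of the held cover's top face, from wrist depth
from w import *
c=ctrl.camera('wrist');C=cloud(c);p=ctrl.state()['position']
d=np.hypot(C[...,0]-p[0],C[...,1]-p[1]);z=C[...,2]
w=(c['pixels'].min(2)>95)&(d<.045)&(abs(z-p[2]-.035)<.045)
q=C[w];zt=np.percentile(q[:,2],90);t=q[abs(q[:,2]-zt)<.004]
(x,y),r=cv2.minEnclosingCircle(t[:,:2].astype(np.float32))
print('held top z-tcp %.4f'%(zt-p[2]),'offset from tcp %.4f %.4f r %.4f n %d'%(x-p[0],y-p[1],r,len(t)),'mean',np.round(t.mean(0)[:2]-p[:2],4))
A=np.c_[t[:,:2]-t[:,:2].mean(0),np.ones(len(t))];print('tilt',np.round(np.linalg.lstsq(A,t[:,2],rcond=None)[0][:2],3))
E
python3 held.py
```

```text
t 4.35 pos [ 0.6186 -0.3112  0.1958] q [ 0.e+00  1.e+00 -4.e-04 -1.e-04] hd -0.0009 F [ 0.4  0.2 -0.1] gap 0.681 ff 27.6 j [-0.47  0.49  1.51 -0.    1.15  1.1 ]
adapter 447 z0 0.0010 zt 0.0444 circ 0.6213 -0.3129 r 0.0129 mean [ 0.6217 -0.3129]
adapter base 1214 z0 0.0011 c 0.6211 -0.3129 r 0.0317 (nom 0.031)
held top z-tcp 0.0364 offset from tcp 0.0067 -0.0001 r 0.0428 n 10926 mean [ 0.0012 -0.0002]
tilt [-0.012  0.002]
```

View pics/w3.png

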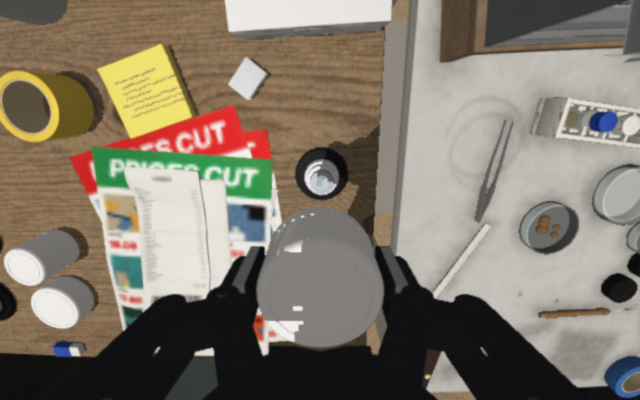

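The adapter is at (320,173) in the picture, with its base centre at (0.621,-0.313). The cover is level in the grip. Lowering it now.

Emit:
send_rows:
  targets:
    - {"claw": 0.5,"dx": 0.15,"dy": 0.15,"dz": 0,"yaw": 0}
    - {"claw": 0.5,"dx": 0.15,"dy": 0.15,"dz": 5,"yaw": 0}
    - {"claw": 0.5,"dx": 0.15,"dy": 0.15,"dz": 10,"yaw": 0}
    - {"claw": 0.5,"dx": 0.15,"dy": 0.15,"dz": 12,"yaw": 0}
    - {"claw": 0.5,"dx": 0.15,"dy": 0.15,"dz": 14,"yaw": 0}
    - {"claw": 0.5,"dx": 0.15,"dy": 0.15,"dz": 15.5,"yaw": 0}
    - {"claw": 0.5,"dx": 0.15,"dy": 0.15,"dz": 17,"yaw": 0}
    - {"claw": 0.5,"dx": 0.15,"dy": 0.15,"dz": 17.6,"yaw": 0}
    - {"claw": 0.5,"dx": 0.15,"dy": 0.15,"dz": 18,"yaw": 0}
    - {"claw": 0.5,"dx": 0.15,"dy": 0.15,"dz": 18,"yaw": 0}

```text
time_s: 5.75
position: [0.6216, -0.3127, 0.0157]
tcp_rot: [0.0, 1.0, -0.0, 0.0]
force: [0.2, -0.2, 0.3]
finger_gap: 0.679
finger_force: 27.6
```

Emit:
send_rows:
  targets:
    - {"claw": 0.5,"dx": -0.1,"dy": 0,"dz": 0.15,"yaw": 0}
    - {"claw": 0.5,"dx": -0.1,"dy": 0,"dz": 0.15,"yaw": 0}
    - {"claw": 1,"dx": -0.1,"dy": 0,"dz": 0.15,"yaw": 0}
    - {"claw": 1,"dx": -0.1,"dy": 0,"dz": 0.15,"yaw": 0}
    - {"claw": 1,"dx": -0.1,"dy": 0,"dz": 0.15,"yaw": 0}
    - {"claw": 1,"dx": -0.1,"dy": 0,"dz": 0.15,"yaw": 0}
    - {"claw": 1,"dx": -0.1,"dy": 0,"dz": -3,"yaw": 0}
    - {"claw": 1,"dx": -0.1,"dy": 0,"dz": -8,"yaw": 0}
    - {"claw": 1,"dx": -0.1,"dy": 0,"dz": -14,"yaw": 0}
    - {"claw": 1,"dx": -0.1,"dy": 0,"dz": -18,"yaw": 0}
    - {"claw": 1,"dx": -0.1,"dy": 0,"dz": -18,"yaw": 0}
    - {"claw": 1,"dx": -0.1,"dy": 0,"dz": -18,"yaw": 0}

```text
time_s: 7.25
position: [0.6198, -0.3123, 0.1946]
tcp_rot: [-0.0, 1.0, -0.0, -0.0]
force: [-0.1, -0.3, -0.3]
finger_gap: 1.0
finger_force: 0.0
```

```bash
python3 w.py w4.png adapter;python3 base.py adapter .031
```

```text
t 7.25 pos [ 0.6198 -0.3123  0.1946] q [-2.e-04  1.e+00 -1.e-04 -4.e-04] hd -0.0002 F [-0.1 -0.3 -0.3] gap 1.000 ff 0.0 j [-0.47  0.49  1.5   0.    1.15  1.1 ]
adapter 2341 z0 0.0010 zt 0.0521 circ 0.6199 -0.3127 r 0.0289 mean [ 0.6212 -0.3127]
adapter base 217 z0 0.0010 c 0.6240 -0.3130 r 0.0308 (nom 0.031)
```

View pics/w4.png

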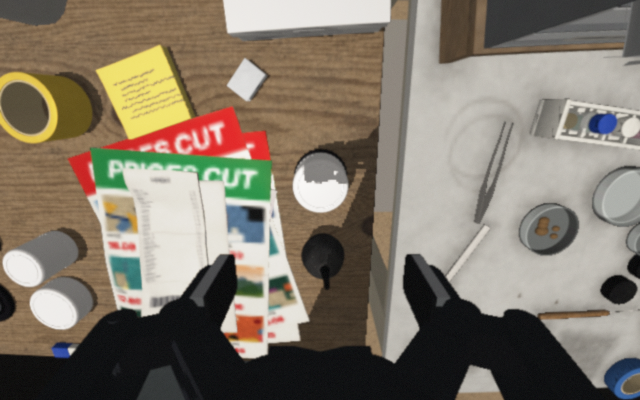

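The cover on the adapter at (320,182) sits level at the right height: 51 mm measured, 50 mm nominal. Next is the widest cover, cC.

Emit:
send_rows:
  targets:
    - {"claw": 1,"dx": -17.5,"dy": -35.4,"dz": 0,"yaw": 0}
    - {"claw": 1,"dx": -17.5,"dy": -35.4,"dz": 0,"yaw": 0}
    - {"claw": 1,"dx": -17.5,"dy": -35.4,"dz": 0,"yaw": 0}
    - {"claw": 1,"dx": -17.5,"dy": -35.4,"dz": 0,"yaw": 0}
    - {"claw": 1,"dx": -17.5,"dy": -35.4,"dz": 0,"yaw": 0}
    - {"claw": 1,"dx": -17.5,"dy": -35.4,"dz": 0,"yaw": 0}
    - {"claw": 1,"dx": -17.5,"dy": -35.4,"dz": 0,"yaw": 0}
    - {"claw": 1,"dx": -17.5,"dy": -35.4,"dz": 0,"yaw": 0}
    - {"claw": 1,"dx": -17.5,"dy": -35.4,"dz": 0,"yaw": 0}
    - {"claw": 1,"dx": -17.5,"dy": -35.4,"dz": 0,"yaw": 0}
    - {"claw": 1,"dx": -17.5,"dy": -35.4,"dz": 0,"yaw": 0}

```text
time_s: 8.72
position: [0.4456, 0.0408, 0.1951]
tcp_rot: [0.0, 1.0, -0.001, -0.0]
force: [-0.3, 0.0, 0.8]
finger_gap: 0.998
finger_force: 0.0
```

```bash
python3 w.py - cA cB cC front slim eyepiece;python3 base.py front .035; python3 base.py slim .023; python3 base.py eyepiece .027
```

```text
t 8.72 pos [0.4456 0.0408 0.1951] q [ 0.e+00  1.e+00 -8.e-04 -2.e-04] hd -0.0016 F [-0.3  0.   0.8] gap 0.998 ff 0.0 j [ 0.09  0.12  2.03 -0.    0.99  1.66]
cA 1280 z0 0.0013 zt 0.0701 circ 0.4372 0.2679 r 0.0210 mean [0.4377 0.2666]
cB 2241 z0 0.0012 zt 0.0573 circ 0.5224 0.0343 r 0.0250 mean [0.5229 0.0343]
cC 2691 z0 0.0010 zt 0.0321 circ 0.4452 0.0427 r 0.0330 mean [0.4465 0.0426]
front 1193 z0 0.0011 zt 0.0328 circ 0.4373 0.1665 r 0.0230 mean [0.4378 0.1657]
slim 140 z0 0.0012 zt 0.0699 circ 0.5309 0.1406 r 0.0056 mean [0.5311 0.14  ]
eyepiece 686 z0 0.0013 zt 0.0576 circ 0.5349 0.2510 r 0.0140 mean [0.535 0.25 ]
front base 1223 z0 0.0012 c 0.4370 0.1673 r 0.0361 (nom 0.035)
slim base 898 z0 0.0012 c 0.5313 0.1406 r 0.0242 (nom 0.023)
eyepiece base 1238 z0 0.0013 c 0.5351 0.2510 r 0.0281 (nom 0.027)
```

Emit:
send_rows:
  targets:
    - {"claw": 1,"dx": 0,"dy": -0.2,"dz": 6,"yaw": 0}
    - {"claw": 1,"dx": 0,"dy": -0.2,"dz": 12,"yaw": 0}
    - {"claw": 1,"dx": 0,"dy": -0.2,"dz": 16,"yaw": 0}
    - {"claw": 1,"dx": 0,"dy": -0.2,"dz": 19.6,"yaw": 0}
    - {"claw": 1,"dx": 0,"dy": -0.2,"dz": 19.6,"yaw": 0}
    - {"claw": 0.6,"dx": 0,"dy": -0.2,"dz": 19.6,"yaw": 0}
    - {"claw": 0.6,"dx": 0,"dy": -0.2,"dz": 19.6,"yaw": 0}
    - {"claw": 0.6,"dx": 0,"dy": -0.2,"dz": 19.6,"yaw": 0}
    - {"claw": 0.6,"dx": 0,"dy": -0.2,"dz": 19.6,"yaw": 0}
    - {"claw": 0.6,"dx": 0,"dy": -0.2,"dz": 19.6,"yaw": 0}

```text
time_s: 10.18
position: [0.4466, 0.0436, 0.0007]
tcp_rot: [-0.0, 1.0, -0.0, 0.001]
force: [-0.9, -0.1, 10.9]
finger_gap: 0.784
finger_force: 28.4
```

Emit:
send_rows:
  targets:
    - {"claw": 0.6,"dx": 0,"dy": 0,"dz": -4,"yaw": 0}
    - {"claw": 0.6,"dx": 0,"dy": 0,"dz": -10,"yaw": 0}
    - {"claw": 0.6,"dx": 0,"dy": 0,"dz": -15,"yaw": 0}
    - {"claw": 0.6,"dx": -0.85,"dy": -5,"dz": -17,"yaw": 0}
    - {"claw": 0.6,"dx": -0.85,"dy": -10,"dz": -17,"yaw": 0}
    - {"claw": 0.6,"dx": -0.85,"dy": -12.4,"dz": -17,"yaw": 0}
    - {"claw": 0.6,"dx": -0.85,"dy": -12.4,"dz": -17,"yaw": 0}
    - {"claw": 0.6,"dx": -0.85,"dy": -12.4,"dz": -17,"yaw": 0}
    - {"claw": 0.6,"dx": -0.85,"dy": -12.4,"dz": -17,"yaw": 0}

```text
time_s: 11.3
position: [0.4369, 0.1666, 0.1693]
tcp_rot: [0.0, 1.0, -0.001, -0.0]
force: [-0.0, -0.8, -0.3]
finger_gap: 0.778
finger_force: 28.5
```

```bash
python3 w.py w5.png front;python3 base.py front .035; python3 held.py
```

```text
t 11.30 pos [0.4369 0.1666 0.1693] q [ 1.e-04  1.e+00 -6.e-04 -0.e+00] hd -0.0012 F [-0.  -0.8 -0.3] gap 0.778 ff 28.5 j [ 0.36  0.18  2.02 -0.    0.94  1.93]
front 1344 z0 0.0010 zt 0.0326 circ 0.4368 0.1669 r 0.0225 mean [0.4392 0.167 ]
front base 1363 z0 0.0010 c 0.4366 0.1669 r 0.0356 (nom 0.035)
held top z-tcp 0.0309 offset from tcp 0.0048 -0.0003 r 0.0394 n 13399 mean [ 0.0023 -0.0004]
tilt [-0.008  0.001]
```

View pics/w5.png

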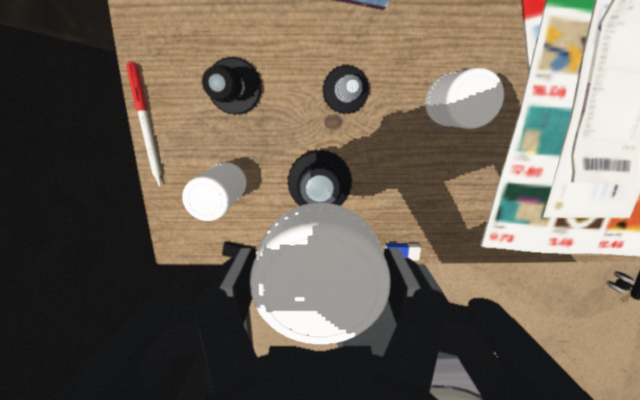

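The front lens base is at (320,180) in the picture, aligned with the level, held cover. Lowering.

Emit:
send_rows:
  targets:
    - {"claw": 0.6,"dx": -0.1,"dy": 0,"dz": 5,"yaw": 0}
    - {"claw": 0.6,"dx": -0.1,"dy": 0,"dz": 10,"yaw": 0}
    - {"claw": 0.6,"dx": -0.1,"dy": 0,"dz": 12,"yaw": 0}
    - {"claw": 0.6,"dx": -0.1,"dy": 0,"dz": 13.5,"yaw": 0}
    - {"claw": 0.6,"dx": -0.1,"dy": 0,"dz": 15,"yaw": 0}
    - {"claw": 0.6,"dx": -0.1,"dy": 0,"dz": 15.6,"yaw": 0}
    - {"claw": 0.6,"dx": -0.1,"dy": 0,"dz": 16,"yaw": 0}
    - {"claw": 0.6,"dx": -0.1,"dy": 0,"dz": 16.1,"yaw": 0}
    - {"claw": 0.6,"dx": -0.1,"dy": 0,"dz": 16.1,"yaw": 0}

```text
time_s: 12.58
position: [0.4362, 0.1676, 0.0088]
tcp_rot: [-0.0, 1.0, -0.0, 0.0]
force: [-0.3, -0.6, 0.2]
finger_gap: 0.785
finger_force: 28.5
```

Emit:
send_rows:
  targets:
    - {"claw": 0.6,"dx": 0,"dy": 0,"dz": 0.1,"yaw": 0}
    - {"claw": 1,"dx": 0,"dy": 0,"dz": 0.1,"yaw": 0}
    - {"claw": 1,"dx": 0,"dy": 0,"dz": 0.1,"yaw": 0}
    - {"claw": 1,"dx": 0,"dy": 0,"dz": 0.1,"yaw": 0}
    - {"claw": 1,"dx": 0,"dy": 0,"dz": 0.1,"yaw": 0}
    - {"claw": 1,"dx": 0,"dy": 0,"dz": -3,"yaw": 0}
    - {"claw": 1,"dx": 0,"dy": 0,"dz": -8,"yaw": 0}
    - {"claw": 1,"dx": 0,"dy": 0,"dz": -14,"yaw": 0}
    - {"claw": 1,"dx": 0,"dy": 0,"dz": -19,"yaw": 0}
    - {"claw": 1,"dx": 0,"dy": 0,"dz": -19,"yaw": 0}
    - {"claw": 1,"dx": 0,"dy": 0,"dz": -19,"yaw": 0}

```text
time_s: 13.95
position: [0.4354, 0.1673, 0.1977]
tcp_rot: [0.0, 1.0, -0.0, -0.0]
force: [-0.5, -0.2, -0.5]
finger_gap: 0.998
finger_force: 0.0
```

```bash
python3 w.py - cA cB front
```

```text
t 13.95 pos [0.4354 0.1673 0.1977] q [ 1.e-04  1.e+00 -1.e-04 -2.e-04] hd -0.0002 F [-0.5 -0.2 -0.5] gap 0.998 ff 0.0 j [ 0.36  0.14  2.   -0.    1.    1.93]
cA 1330 z0 0.0011 zt 0.0701 circ 0.4373 0.2682 r 0.0212 mean [0.4382 0.268 ]
cB 2249 z0 0.0009 zt 0.0570 circ 0.5224 0.0345 r 0.0251 mean [0.5228 0.0356]
front 2790 z0 0.0010 zt 0.0401 circ 0.4356 0.1678 r 0.0329 mean [0.4369 0.1677]
```

Emit:
send_rows:
  targets:
    - {"claw": 1,"dx": 8.7,"dy": 13.3,"dz": 0,"yaw": 0}
    - {"claw": 1,"dx": 8.7,"dy": 13.3,"dz": 0,"yaw": 0}
    - {"claw": 1,"dx": 8.7,"dy": 13.3,"dz": 0,"yaw": 0}
    - {"claw": 1,"dx": 8.7,"dy": 13.3,"dz": 0,"yaw": 0}
    - {"claw": 1,"dx": 8.7,"dy": 13.3,"dz": 0,"yaw": 0}
    - {"claw": 1,"dx": 8.7,"dy": 13.3,"dz": 6,"yaw": 0}
    - {"claw": 1,"dx": 8.7,"dy": 13.3,"dz": 11,"yaw": 0}
    - {"claw": 1,"dx": 8.7,"dy": 13.3,"dz": 15,"yaw": 0}
    - {"claw": 1,"dx": 8.7,"dy": 13.3,"dz": 18.4,"yaw": 0}
    - {"claw": 1,"dx": 8.7,"dy": 13.3,"dz": 18.4,"yaw": 0}
    - {"claw": 1,"dx": 8.7,"dy": 13.3,"dz": 18.4,"yaw": 0}

```text
time_s: 15.38
position: [0.523, 0.0352, 0.0151]
tcp_rot: [-0.0, 1.0, 0.0, 0.0]
force: [0.2, -0.3, 0.0]
finger_gap: 1.001
finger_force: 0.0
```

Emit:
send_rows:
  targets:
    - {"claw": 0.4,"dx": 0,"dy": 0,"dz": 0,"yaw": 0}
    - {"claw": 0.4,"dx": 0,"dy": 0,"dz": 0,"yaw": 0}
    - {"claw": 0.4,"dx": 0,"dy": 0,"dz": 0,"yaw": 0}
    - {"claw": 0.4,"dx": 0,"dy": 0,"dz": 0,"yaw": 0}
    - {"claw": 0.4,"dx": 0,"dy": 0,"dz": 0,"yaw": 0}
    - {"claw": 0.4,"dx": 0,"dy": 0,"dz": 0,"yaw": 0}

```text
time_s: 16.12
position: [0.5237, 0.0346, 0.0156]
tcp_rot: [-0.0, 1.0, -0.0, 0.001]
force: [-2.7, 0.3, 8.6]
finger_gap: 0.605
finger_force: 24.5
```

Emit:
send_rows:
  targets:
    - {"claw": 0.4,"dx": 0,"dy": 0,"dz": -4,"yaw": 0}
    - {"claw": 0.4,"dx": 0,"dy": 0,"dz": -10,"yaw": 0}
    - {"claw": 0.4,"dx": 0,"dy": 0,"dz": -15,"yaw": 0}
    - {"claw": 0.4,"dx": 0,"dy": 0,"dz": -17,"yaw": 0}
    - {"claw": 0.4,"dx": 1.25,"dy": -6,"dz": -17,"yaw": 0}
    - {"claw": 0.4,"dx": 1.25,"dy": -12,"dz": -17,"yaw": 0}
    - {"claw": 0.4,"dx": 1.25,"dy": -18,"dz": -17,"yaw": 0}
    - {"claw": 0.4,"dx": 1.25,"dy": -21.6,"dz": -17,"yaw": 0}
    - {"claw": 0.4,"dx": 1.25,"dy": -21.6,"dz": -17,"yaw": 0}
    - {"claw": 0.4,"dx": 1.25,"dy": -21.6,"dz": -17,"yaw": 0}
    - {"claw": 0.4,"dx": 1.25,"dy": -21.6,"dz": -17,"yaw": 0}

```text
time_s: 17.5
position: [0.5354, 0.2492, 0.1844]
tcp_rot: [0.0, 1.0, -0.001, -0.0]
force: [-1.8, -0.2, 0.1]
finger_gap: 0.607
finger_force: 26.8
```

```bash
python3 w.py w6.png eyepiece cA;python3 base.py eyepiece .027; python3 held.py
```

```text
t 17.50 pos [0.5354 0.2492 0.1844] q [ 1.e-04  1.e+00 -7.e-04 -1.e-04] hd -0.0014 F [-1.8 -0.2  0.1] gap 0.607 ff 26.8 j [ 0.43  0.35  1.75 -0.    1.04  2.01]
eyepiece 580 z0 0.0010 zt 0.0573 circ 0.5353 0.2518 r 0.0138 mean [0.536  0.2519]
cA few
eyepiece base 970 z0 0.0010 c 0.5349 0.2521 r 0.0276 (nom 0.027)
held top z-tcp 0.0408 offset from tcp 0.0078 -0.0027 r 0.0345 n 8962 mean [ 0.0018 -0.0004]
tilt [-0.016  0.   ]
```

View pics/w6.png

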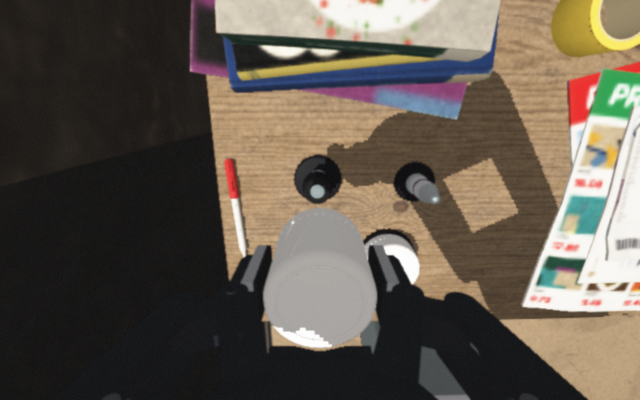

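Run:
```python
from h import *
for f in('top0.npz','scene0.npz'):
    C=cloud(dict(np.load(f))).reshape(-1,3)
    for a in np.arange(.58,.74,.02):
        q=C[(C[:,0]>a)&(C[:,0]<a+.02)&(C[:,1]>.17)&(C[:,1]<.33)]
        print(f,round(a,2),np.round(np.nanpercentile(q[:,2],98),3) if len(q) else None)
```

```text
top0.npz 0.58 0.008
top0.npz 0.6 0.013
top0.npz 0.62 0.052
top0.npz 0.64 0.123
top0.npz 0.66 0.126
top0.npz 0.68 0.127
top0.npz 0.7 0.523
top0.npz 0.72 0.533
top0.npz 0.74 0.532
scene0.npz 0.58 0.003
scene0.npz 0.6 0.015
scene0.npz 0.62 0.075
scene0.npz 0.64 0.12
scene0.npz 0.66 0.122
scene0.npz 0.68 0.122
scene0.npz 0.7 0.52
scene0.npz 0.72 0.529
scene0.npz 0.74 0.529
```

Emit:
send_rows:
  targets:
    - {"claw": 0.4,"dx": -0.1,"dy": -0.25,"dz": 0,"yaw": 0}
    - {"claw": 0.4,"dx": -0.1,"dy": -0.25,"dz": 4,"yaw": 0}
    - {"claw": 0.4,"dx": -0.1,"dy": -0.25,"dz": 8,"yaw": 0}
    - {"claw": 0.4,"dx": -0.1,"dy": -0.25,"dz": 10,"yaw": 0}
    - {"claw": 0.4,"dx": -0.1,"dy": -0.25,"dz": 12,"yaw": 0}
    - {"claw": 0.4,"dx": -0.1,"dy": -0.25,"dz": 13.5,"yaw": 0}
    - {"claw": 0.4,"dx": -0.1,"dy": -0.25,"dz": 15,"yaw": 0}
    - {"claw": 0.4,"dx": -0.1,"dy": -0.25,"dz": 15.8,"yaw": 0}
    - {"claw": 0.4,"dx": -0.1,"dy": -0.25,"dz": 16.1,"yaw": 0}
    - {"claw": 0.4,"dx": -0.1,"dy": -0.25,"dz": 16.1,"yaw": 0}

```text
time_s: 18.9
position: [0.5346, 0.2531, 0.0238]
tcp_rot: [-0.0, 1.0, -0.0, 0.0]
force: [0.4, 0.8, -0.9]
finger_gap: 0.608
finger_force: 26.8
```

Emit:
send_rows:
  targets:
    - {"claw": 0.4,"dx": 0,"dy": 0.05,"dz": 0.15,"yaw": 0}
    - {"claw": 0.4,"dx": 0,"dy": 0.05,"dz": 0.15,"yaw": 0}
    - {"claw": 0.9,"dx": 0,"dy": 0.05,"dz": 0.15,"yaw": 0}
    - {"claw": 0.9,"dx": 0,"dy": 0.05,"dz": 0.15,"yaw": 0}
    - {"claw": 0.9,"dx": 0,"dy": 0.05,"dz": 0.15,"yaw": 0}
    - {"claw": 0.9,"dx": 0,"dy": 0.05,"dz": 0.15,"yaw": 0}
    - {"claw": 0.9,"dx": 0,"dy": 0.05,"dz": -4,"yaw": 0}
    - {"claw": 0.9,"dx": 0,"dy": 0.05,"dz": -9,"yaw": 0}
    - {"claw": 0.9,"dx": 0,"dy": 0.05,"dz": -14,"yaw": 0}
    - {"claw": 0.9,"dx": 0,"dy": 0.05,"dz": -18,"yaw": 0}
    - {"claw": 0.9,"dx": 0,"dy": 0.05,"dz": -18,"yaw": 0}
    - {"claw": 0.9,"dx": 0,"dy": 0.05,"dz": -18,"yaw": 0}

```text
time_s: 20.4
position: [0.534, 0.2523, 0.2027]
tcp_rot: [0.0, 1.0, -0.0, -0.0]
force: [-0.1, -0.1, 0.2]
finger_gap: 0.898
finger_force: 0.0
```

```bash
python3 w.py - cA eyepiece slim; python3 base.py eyepiece .027
```

```text
t 20.40 pos [0.534  0.2523 0.2027] q [ 1.e-04  1.e+00 -1.e-04 -3.e-04] hd -0.0002 F [-0.1 -0.1  0.2] gap 0.898 ff 0.0 j [0.44 0.33 1.74 0.   1.08 2.01]
cA 993 z0 0.0010 zt 0.0700 circ 0.4373 0.2696 r 0.0214 mean [0.4389 0.269 ]
eyepiece 1794 z0 0.0010 zt 0.0651 circ 0.5341 0.2532 r 0.0250 mean [0.5352 0.2532]
slim 97 z0 0.0008 zt 0.0693 circ 0.5311 0.1412 r 0.0053 mean [0.5321 0.1419]
eyepiece base 187 z0 0.0010 c 0.5355 0.2519 r 0.0275 (nom 0.027)
```

Emit:
send_rows:
  targets:
    - {"claw": 0.75,"dx": -9.6,"dy": -1.6,"dz": 0,"yaw": 0}
    - {"claw": 0.75,"dx": -9.6,"dy": -1.6,"dz": 0,"yaw": 0}
    - {"claw": 0.75,"dx": -9.6,"dy": -1.6,"dz": 0,"yaw": 0}
    - {"claw": 0.75,"dx": -9.6,"dy": -1.6,"dz": 0,"yaw": 0}
    - {"claw": 0.75,"dx": -9.6,"dy": -1.6,"dz": 4,"yaw": 0}
    - {"claw": 0.75,"dx": -9.6,"dy": -1.6,"dz": 8,"yaw": 0}
    - {"claw": 0.75,"dx": -9.6,"dy": -1.6,"dz": 12,"yaw": 0}
    - {"claw": 0.75,"dx": -9.6,"dy": -1.6,"dz": 15,"yaw": 0}
    - {"claw": 0.75,"dx": -9.6,"dy": -1.6,"dz": 18,"yaw": 0}
    - {"claw": 0.75,"dx": -9.6,"dy": -1.6,"dz": 18,"yaw": 0}
    - {"claw": 0.75,"dx": -9.6,"dy": -1.6,"dz": 18,"yaw": 0}

```text
time_s: 21.88
position: [0.4394, 0.2686, 0.0237]
tcp_rot: [-0.0, 1.0, -0.0, 0.0]
force: [0.1, 0.2, -0.2]
finger_gap: 0.753
finger_force: 0.0
```

Emit:
send_rows:
  targets:
    - {"claw": 0.3,"dx": 0,"dy": 0,"dz": 0,"yaw": 0}
    - {"claw": 0.3,"dx": 0,"dy": 0,"dz": 0,"yaw": 0}
    - {"claw": 0.3,"dx": 0,"dy": 0,"dz": 0,"yaw": 0}
    - {"claw": 0.3,"dx": 0,"dy": 0,"dz": 0,"yaw": 0}
    - {"claw": 0.3,"dx": 0,"dy": 0,"dz": 0,"yaw": 0}
    - {"claw": 0.3,"dx": 0,"dy": 0,"dz": 0,"yaw": 0}

```text
time_s: 22.62
position: [0.4394, 0.269, 0.0245]
tcp_rot: [-0.001, 1.0, -0.0, 0.001]
force: [-0.1, -1.1, 7.0]
finger_gap: 0.51
finger_force: 25.2
```

Emit:
send_rows:
  targets:
    - {"claw": 0.3,"dx": 0,"dy": 0,"dz": -4,"yaw": 0}
    - {"claw": 0.3,"dx": 0,"dy": 0,"dz": -10,"yaw": 0}
    - {"claw": 0.3,"dx": 0,"dy": 0,"dz": -15,"yaw": 0}
    - {"claw": 0.3,"dx": 0,"dy": 0,"dz": -17,"yaw": 0}
    - {"claw": 0.3,"dx": 4,"dy": 5,"dz": -17,"yaw": 0}
    - {"claw": 0.3,"dx": 7,"dy": 9,"dz": -17,"yaw": 0}
    - {"claw": 0.3,"dx": 9.3,"dy": 12.7,"dz": -17,"yaw": 0}
    - {"claw": 0.3,"dx": 9.3,"dy": 12.7,"dz": -17,"yaw": 0}
    - {"claw": 0.3,"dx": 9.3,"dy": 12.7,"dz": -17,"yaw": 0}
    - {"claw": 0.3,"dx": 9.3,"dy": 12.7,"dz": -17,"yaw": 0}

```text
time_s: 23.88
position: [0.5307, 0.1424, 0.1934]
tcp_rot: [-0.0, 1.0, 0.0, -0.0]
force: [-0.5, -0.0, 0.2]
finger_gap: 0.506
finger_force: 26.0
```

```bash
python3 w.py w7.png slim;python3 base.py slim .023; python3 held.py
```

```text
t 23.88 pos [0.5307 0.1424 0.1934] q [-1.e-04  1.e+00  5.e-04 -1.e-04] hd 0.0009 F [-0.5 -0.   0.2] gap 0.506 ff 26.0 j [0.26 0.28 1.83 0.   1.03 1.83]
slim 104 z0 0.0010 zt 0.0696 circ 0.5289 0.1410 r 0.0040 mean [0.5323 0.1411]
slim base 738 z0 0.0010 c 0.5314 0.1411 r 0.0237 (nom 0.023)
held top z-tcp 0.0449 offset from tcp 0.0035 0.0003 r 0.0266 n 6483 mean [ 0.0001 -0.0001]
tilt [-0.024  0.002]
```

View pics/w7.png

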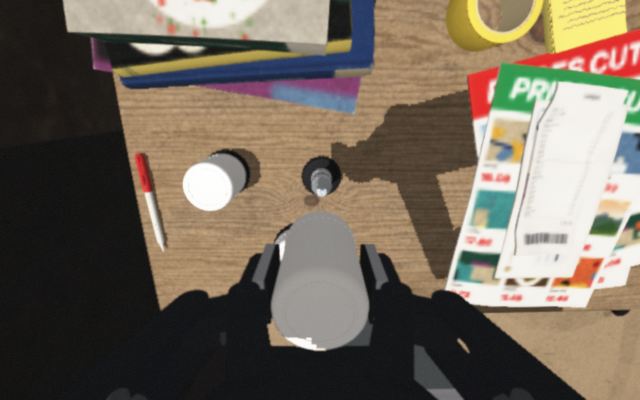

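The slim objective is at (321,176) and the held tallest cover is in line. Lowering with a 1–2 mm correction.

Emit:
send_rows:
  targets:
    - {"claw": 0.3,"dx": 0.2,"dy": 0.1,"dz": 0,"yaw": 0}
    - {"claw": 0.3,"dx": 0.2,"dy": 0.1,"dz": 4,"yaw": 0}
    - {"claw": 0.3,"dx": 0.2,"dy": 0.1,"dz": 7,"yaw": 0}
    - {"claw": 0.3,"dx": 0.2,"dy": 0.1,"dz": 9,"yaw": 0}
    - {"claw": 0.3,"dx": 0.2,"dy": 0.1,"dz": 9.5,"yaw": 0}
    - {"claw": 0.3,"dx": 0.2,"dy": 0.1,"dz": 11,"yaw": 0}
    - {"claw": 0.3,"dx": 0.2,"dy": 0.1,"dz": 12.5,"yaw": 0}
    - {"claw": 0.3,"dx": 0.2,"dy": 0.1,"dz": 14,"yaw": 0}
    - {"claw": 0.3,"dx": 0.2,"dy": 0.1,"dz": 15.3,"yaw": 0}
    - {"claw": 0.3,"dx": 0.2,"dy": 0.1,"dz": 15.9,"yaw": 0}
    - {"claw": 0.3,"dx": 0.2,"dy": 0.1,"dz": 16.1,"yaw": 0}
    - {"claw": 0.3,"dx": 0.2,"dy": 0.1,"dz": 16.1,"yaw": 0}

```text
time_s: 25.52
position: [0.5333, 0.1405, 0.0326]
tcp_rot: [0.0, 1.0, -0.0, -0.0]
force: [-2.0, -0.3, 1.9]
finger_gap: 0.509
finger_force: 26.2
```

Emit:
send_rows:
  targets:
    - {"claw": 0.3,"dx": 0,"dy": 0,"dz": 0.15,"yaw": 0}
    - {"claw": 0.3,"dx": 0,"dy": 0,"dz": 0.15,"yaw": 0}
    - {"claw": 0.8,"dx": 0,"dy": 0,"dz": 0.15,"yaw": 0}
    - {"claw": 0.8,"dx": 0,"dy": 0,"dz": 0.15,"yaw": 0}
    - {"claw": 0.8,"dx": 0,"dy": 0,"dz": 0.15,"yaw": 0}
    - {"claw": 0.8,"dx": 0,"dy": 0,"dz": 0.15,"yaw": 0}
    - {"claw": 0.8,"dx": 0,"dy": 0,"dz": -4,"yaw": 0}
    - {"claw": 0.8,"dx": 0,"dy": 0,"dz": -9,"yaw": 0}
    - {"claw": 0.8,"dx": 0,"dy": 0,"dz": -14,"yaw": 0}
    - {"claw": 0.8,"dx": 0,"dy": 0,"dz": -18,"yaw": 0}
    - {"claw": 0.8,"dx": 0,"dy": 0,"dz": -18,"yaw": 0}
    - {"claw": 0.8,"dx": 0,"dy": 0,"dz": -18,"yaw": 0}

```text
time_s: 27.02
position: [0.5329, 0.1403, 0.2116]
tcp_rot: [0.0, 1.0, -0.0, -0.0]
force: [0.2, -0.4, -0.3]
finger_gap: 0.802
finger_force: 0.0
```

```bash
python3 w.py w8.png slim eyepiece front;python3 base.py slim .023; python3 base.py front .035
python3 - <<'E'
from w import *
c=ctrl.camera('scene');save(c,'s8.png'); wm(['slim','eyepiece','front','adapter'],c=c)
c=ctrl.camera('top'); wm(['slim','eyepiece','front','adapter'],c=c)
E
```

```text
t 27.02 pos [0.5329 0.1403 0.2116] q [ 1.e-04  1.e+00 -1.e-04 -4.e-04] hd -0.0002 F [ 0.2 -0.4 -0.3] gap 0.802 ff 0.0 j [0.25 0.26 1.81 0.   1.07 1.83]
slim 1301 z0 0.0010 zt 0.0780 circ 0.5313 0.1404 r 0.0210 mean [0.5323 0.1406]
eyepiece 1703 z0 0.0011 zt 0.0651 circ 0.5343 0.2530 r 0.0251 mean [0.5351 0.252 ]
front 1998 z0 0.0010 zt 0.0401 circ 0.4355 0.1679 r 0.0333 mean [0.4373 0.1675]
slim base 119 z0 0.0010 c 0.5318 0.1410 r 0.0235 (nom 0.023)
front base 250 z0 0.0010 c 0.4371 0.1670 r 0.0354 (nom 0.035)
slim 235 z0 -0.0004 zt 0.0773 circ 0.5285 0.1390 r 0.0219 mean [0.5275 0.1402]
eyepiece 339 z0 -0.0002 zt 0.0648 circ 0.5309 0.2531 r 0.0245 mean [0.5304 0.2536]
front 647 z0 -0.0001 zt 0.0396 circ 0.4324 0.1669 r 0.0333 mean [0.4316 0.1674]
adapter 225 z0 0.0005 zt 0.0529 circ 0.6189 -0.3117 r 0.0305 mean [ 0.617  -0.3118]
slim 27 z0 0.0016 zt 0.0814 circ 0.5311 0.1504 r 0.0140 mean [0.5308 0.1542]
eyepiece 166 z0 0.0012 zt 0.0687 circ 0.5354 0.2525 r 0.0250 mean [0.5348 0.2519]
front unseen
adapter 203 z0 0.0019 zt 0.0558 circ 0.6211 -0.3112 r 0.0283 mean [ 0.6209 -0.3118]
```

View pics/s8.png

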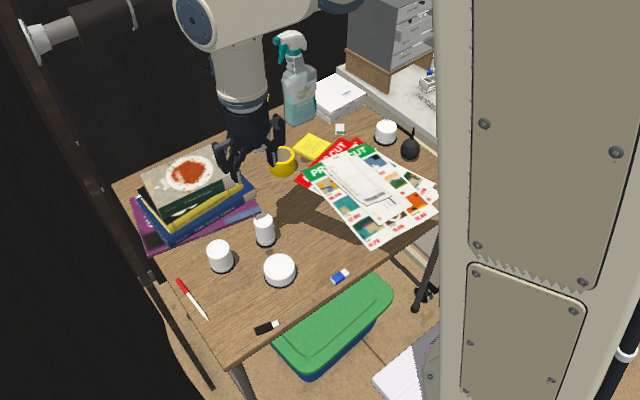

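All four covers stand level on their bases, at (264,230), (220,257), (279,270) and (385,131). Their heights and centres match within about 2 mm, and the gripper is clear. Handing in.

```bash
python3 -c "
from workcell import ctrl
print(ctrl.sign_off())"
```

```text
the job is handed in; nothing more can be done
None
```

All four optics are under their own covers, level and released, and the job was handed in at about 27 s; the hand-in returned no verdict, but my last measurements put every cover within about 2 mm of its base centre and at the right height.

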